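Load the press nests with connector inserts by length

TASK

Load the three press nests: take the three rectangular orange connector inserts one after another and set each upright and flat into the nest made for its length (shortest into shortest, middle into middle, longest into longest), lying lengthwise in the pocket. Set them down gently rather than dropping them, and leave the round orange caps, the screwdriver and the dish of pins where they are.

Things in the scene. Friction and masses are not known exactly. Their poses are not given: they have to be found in the camera images.
- insert_short: The short connector insert, loose: an orange plastic block 40 mm long x 30 mm wide x 34 mm high, standing upright on the bench, with 2 rows of 2 open wells in its top (brass pins inside). Rigid, 35 g give or take a third; its long sides are flat and can be gripped across the 30 mm width. Origin: centre of its underside; x axis along its length, y across its width, z up. The two ends are alike.
- insert_medium: The medium connector insert, loose: an orange plastic block 62 mm long x 30 mm wide x 34 mm high, standing upright on the bench, with 2 rows of 3 open wells in its top (brass pins inside). Rigid, 50 g give or take a third; its long sides are flat and can be gripped across the 30 mm width. Origin: centre of its underside; x axis along its length, y across its width, z up. The two ends are alike.
- insert_long: The long connector insert, loose: an orange plastic block 84 mm long x 30 mm wide x 34 mm high, standing upright on the bench, with 2 rows of 4 open wells in its top (brass pins inside). Rigid, 65 g give or take a third; its long sides are flat and can be gripped across the 30 mm width. Origin: centre of its underside; x axis along its length, y across its width, z up. The two ends are alike.
- nest_short: The short press nest, fixed to the bench: aluminium base plate 86 x 56 x 5 mm thick with a low steel rim 5 mm thick whose top is 11 mm above the bench. The pocket inside the rim is 56 x 46 mm, 6 mm deep, its floor 5 mm above the bench; 8 mm to spare all round the short insert. Origin: centre of the underside, below the pocket's centre; x axis along the pocket's length, z up.
- nest_medium: The medium press nest, fixed to the bench: aluminium base plate 108 x 56 x 5 mm thick with a low steel rim 5 mm thick whose top is 11 mm above the bench. The pocket inside the rim is 78 x 46 mm, 6 mm deep, its floor 5 mm above the bench; 8 mm to spare all round the medium insert. Origin: centre of the underside, below the pocket's centre; x axis along the pocket's length, z up.
- nest_long: The long press nest, fixed to the bench: aluminium base plate 130 x 56 x 5 mm thick with a low steel rim 5 mm thick whose top is 11 mm above the bench. The pocket inside the rim is 100 x 46 mm, 6 mm deep, its floor 5 mm above the bench; 8 mm to spare all round the long insert. Origin: centre of the underside, below the pocket's centre; x axis along the pocket's length, z up.
- cap_a: One of two alike round orange end caps, loose, 38 mm across the foot flange, 22 mm high. Not part of this job. Origin: centre of its underside, z up.
- cap_b: One of two alike round orange end caps, loose, 38 mm across the foot flange, 22 mm high. Not part of this job. Origin: centre of its underside, z up.
- driver: Screwdriver lying on the bench, loose, 190 mm long, 26 mm high, black handle; bystander. Origin: at bench height below the middle of its length; x axis along it.
- dish: Open steel dish of brass pins, loose, 90 x 70 x 25 mm high, 0.35 kg; bystander. Origin: centre of its underside.
Things that resemble listed ones, but are neither listed nor needed, are in the scene too. Leave any pink look-alike of the nest_short alone.

How it is judged:
At the end, for the whole second after the job is handed in: Each insert stands upright (within 0.1 rad) on the pocket floor of the nest of its own length, centre within 13 mm of the nest's centre, length in line with the pocket within 0.35 rad, released and at rest; caps, screwdriver and dish within 20 mm of where they started (horizontal distance between insert_short and nest_short below 0.013 m and z of insert_short in the frame of nest_short between 0.002 and 0.008 m and angle between each of insert_short, insert_medium, insert_long's own z axis and vertical below 0.1 rad and angle between the x axis of insert_short and the x axis of nest_short, either way round below 0.35 rad and linear speed of each of insert_short, insert_medium, insert_long below 0.01 m/s and horizontal distance between insert_medium and nest_medium below 0.013 m and z of insert_medium in the frame of nest_medium between 0.002 and 0.008 m and angle between the x axis of insert_medium and the x axis of nest_medium, either way round below 0.35 rad and horizontal distance between insert_long and nest_long below 0.013 m and z of insert_long in the frame of nest_long between 0.002 and 0.008 m and angle between the x axis of insert_long and the x axis of nest_long, either way round below 0.35 rad and distance of each of cap_a, cap_b, driver, dish from where it was at the start of the episode below 0.02 m); the robot touches nothing.
It fails at once if the short insert is dropped (let go while more than 35 mm above the bench) (height (world z) of insert_short above 0.035 m and contact force between insert_short and the fingers below 0.01 N).
It fails at once if the medium insert is dropped (let go while more than 35 mm above the bench) (height (world z) of insert_medium above 0.035 m and contact force between insert_medium and the fingers below 0.01 N).
It fails at once if the long insert is dropped (let go while more than 35 mm above the bench) (height (world z) of insert_long above 0.035 m and contact force between insert_long and the fingers below 0.01 N).
It fails at once if a round cap is moved by more than 20 mm (distance of any of cap_a, cap_b from where it was at the start of the episode above 0.02 m).
It fails at once if the screwdriver or the dish is moved by more than 20 mm (distance of any of driver, dish from where it was at the start of the episode above 0.02 m).
It also fails if it takes over 74 s, if anything falls off the work surface, if the arm or the gripper's body presses on something with over 40 N, if the wrist force passes 120 N, or if a joint passes its speed limit or range.

ROBOT

A 7-joint arm with a two-finger parallel gripper is mounted at the origin on the work surface. World frame = base frame: x ahead of the robot, y to its left, z up, the work surface at z = 0. Lengths are in m, angles in rad, forces in N, time in s.
With the tool pointing down it reaches from about 0.425 to 0.925 m from the base axis. Payload 6.8 kg.
Tool frame: the origin (TCP) lies at the very end of the fingers, on their centre line; the grasp point (between the pads) lies 19 mm behind it; z points along the fingers, y is the line along which they close (so a half turn about z gives the same grasp; the last joint's range is limited). The gripper opens to 85 mm and grips with 20 to 120 N. Pads are 22 mm wide; open, the fingers measure 114 mm over their backs; the gripper's body (76 mm by 85 mm) begins 54 mm behind the grasp point. The pads swing forward as they close: fully open they stand 13 mm farther back than shut.
Start: joints at [-1.386, 0.477, 0.022, 1.555, -0.011, 1.109, -0.083], TCP at [0.195, 0.646, 0.209] pointing down, gripper open.
Joint ranges: [-2.96, 2.96], [-0.34, 2.1], [-1.41, 1.46], [0.24, 2.44], [-1.37, 4.51], [0.17, 1.92], [-2.96, 2.96]. Speed limits (rad/s): [2.39, 2.39, 3.14, 3.14, 3.14, 3.14, 3.14].

INTERFACE

Orientations are given as a unit quaternion [w, x, y, z].
In Python, from station import * gives the robot as it stands.
- The arm moves only by the tool jog_arm, never from a script. Its argument "moves" is one flat list of numbers, 7 for each row, row after row: the shift along the tool's x, y, z normalised to -1 to 1, where 1 is 20 mm, then the turn, a rotation vector about the tool's x, y, z normalised to -1 to 1, where 1 is 4 degrees, then the opening, from 0 (shut) to 1 (fully open). In form: [x, y, z, rx, ry, rz, claw, x, y, z, rx, ry, rz, claw, ...]. A call has exactly 8 rows; each row shifts and turns the commanded pose from where the row before left it, along the tool's axes as they then stand; what a row does not reach is not made up. A row lasts 1/12 s, in which the tool goes at most 41.7 mm and 7.16 degrees, less where a joint would pass 70% of its speed; a pose out of reach is approached as far as the arm can. A call with a number of a shift or a turn outside -1 to 1 is refused whole. A call with a gripper value outside its range is refused whole. The fingers move at their own pace and stop on an object; "grip_force" is the grip in N (left out, the last holds). Time passes only in rows, so rows that do not move let the fingers close, or fill a call up. It gives the time, the measured TCP pose, the force, the opening and the grip force at its end, in the units of the state.
- get_obs(): the state, without advancing time (a new reading comes with each control period).
- read_camera(name): name is "side" or "top"; returns a dict with "color" (420x560x3 uint8, blue, green, red), "fx", "fy", "cx", "cy" (pixels), "rvec" (rotation vector, rad) and "tvec" (3), from world to camera coordinates, as OpenCV has them. Camera axes: x right, y down, z forward; pixel columns grow to the right and rows downward; lengths in m; the calibration is good to about 2 mm. A picture is of the moment at which its call begins. There is no depth.
- hand_in(): hands the job in; it is judged then, once.
The state is a dict: "t": time; "q": joint angles; "joint_vel": joint speeds; "joint_torque": joint torques, N m; "eef_pos": TCP position; "tool_rot": TCP orientation; "contact_force": force on the tool from outside, world axes, zero at the start; "torque": the same for the moment, N m; "gripper_width": opening from 0.0 (shut) to 1.0 (fully open); "grasp_force": force on a finger pad.
Only numpy, scipy, OpenCV 4.12 (cv2) and the standard library are available. Lean on these libraries where they do the work, as an engineer would, in place of code of your own. Each camera call takes 0.05 s, during which the arm holds its last target. There are 200 camera calls.

## Working session

There is one attempt and no reset: what is moved stays moved. The work goes in short steps, Python scripts to look and compute and a tool call to move; the robot and the scene stay as the last step left them, time stands still between calls to the robot, and variables do not carry over. Pictures are saved under pics/ and viewed, at most 14 in all, crops included, and the job is handed in when it is done.

Besides the shell and the picture viewer there is one more tool, called after "Call:" by a JSON object that holds its "method" and its "body". jog_arm: Moves the arm, as the interface text tells. Scaled input: -1 to 1 covers 20 mm each way for a shift and 4 degrees each way for a turn. Its arguments: {"type":"object","properties":{"moves":{"type":"array"},"grip_force":{"type":"number"}},"required":["moves"]}

```bash
mkdir -p pics; ls; python3 - <<'E'
from station import *
import cv2,pickle
o=get_obs();print({k:o[k] for k in('t','eef_pos','tool_rot','gripper_width')})
for n in('top','side'):
    c=read_camera(n);pickle.dump(c,open(n+'0.pkl','wb'));cv2.imwrite(f'pics/{n}0.png',c['color']);print(n,c['fx'],c['cx'],c['cy'],c['rvec'],c['tvec'])
E
```

```text
pics
{'t': 0.0, 'eef_pos': array([0.19465736, 0.64564628, 0.20804198]), 'tool_rot': array([-6.76737204e-05,  1.45860420e-01,  9.89304759e-01, -9.09115599e-04]), 'gripper_width': 1.0004899080398668}
top 526.6229096678678 279.24725306690345 215.1329505924235 [ 2.10726996 -2.13229075  0.18589433] [1.18258598e-03 6.19243482e-01 1.47614838e+00]
side 496.4375857092183 279.3682433031659 205.3552024170593 [ 0.40363341 -2.71937603  1.29167656] [0.58558673 0.15711022 1.13480957]
```

View pics/top0.png

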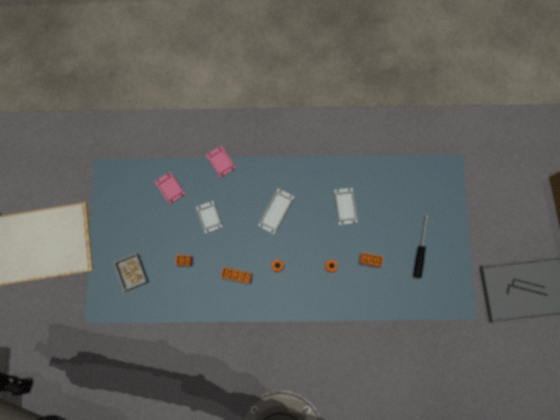

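View pics/side0.png

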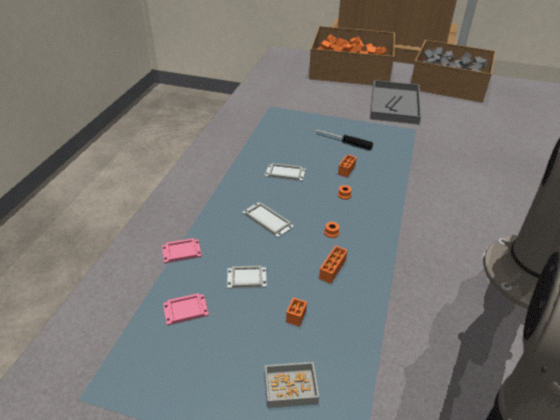

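The top view shows the inserts: short (184,261), long (237,276) and medium (370,260). The nests are short (209,217), long (276,211) and medium (345,206). The caps are at (278,265) and (331,266), the dish at (132,272) and the driver at (420,247). The pink look-alikes are on the left.

```bash
cat > h.py <<'E'
import cv2,numpy as np
def cast(c,uv,z):
    R=cv2.Rodrigues(np.array(c['rvec'],float))[0];t=np.array(c['tvec'],float).ravel()
    K=np.array([[c['fx'],0,c['cx']],[0,c['fy'],c['cy']],[0,0,1]])
    d=(R.T@np.linalg.inv(K)@np.c_[uv,np.ones(len(uv))].T).T;o=-R.T@t
    return (o+d*((z-o[2])/d[:,2])[:,None])
def blobs(c,kind):
    h=cv2.cvtColor(c['color'],cv2.COLOR_BGR2HSV)
    if kind=='orange': m=cv2.inRange(h,(2,150,70),(20,255,255))
    else: m=cv2.inRange(h,(0,0,120),(179,70,255))
    n,l,s,_=cv2.connectedComponentsWithStats(cv2.morphologyEx(m,cv2.MORPH_CLOSE,np.ones((5,5))))
    for i in range(1,n):
        if 60<s[i,4]<2500: yield l==i
def measure(c,kind,z):
    for m in blobs(c,kind):
        k=cv2.findContours(m.astype(np.uint8),cv2.RETR_EXTERNAL,cv2.CHAIN_APPROX_NONE)[0][0]
        m=cv2.drawContours(np.zeros(m.shape,np.uint8),[k],-1,1,-1)
        v,u=np.nonzero(m);P=cast(c,np.c_[u,v].astype(float),z)[:,:2]
        ctr=P.mean(0)
        if not(.2<ctr[0]<1 and abs(ctr[1])<.65):continue
        w,V=np.linalg.eigh(np.cov(P.T));a=np.degrees(np.arctan2(V[1,1],V[0,1]))%180
        r=cv2.minAreaRect((P*1000).astype(np.float32));L=np.sqrt(12*w)*1000
        print(kind,'px',u.mean().round(1),v.mean().round(1),'xy',ctr.round(4),'ang',a.round(1),'LW',L[::-1].round(0),'rect',np.round(r[1]),round(r[2]%90,1))
E
python3 - <<'E'
import pickle;from h import *
for n in('top','side'):
    c=pickle.load(open(n+'0.pkl','rb'));print(n)
    measure(c,'orange',.017);measure(c,'white',.005)
E
```

```text
top
orange px 370.7 259.6 xy [ 0.4905 -0.2731] ang 79.6 LW [61. 29.] rect [61. 30.] 77.1
orange px 183.5 260.3 xy [0.4948 0.278 ] ang 83.9 LW [41. 28.] rect [39. 27.] 89.3
orange px 277.1 265.5 xy [0.4763 0.0023] ang 117.2 LW [29. 28.] rect [29. 32.] 89.3
orange px 330.9 265.7 xy [ 0.4739 -0.1556] ang 48.8 LW [29. 28.] rect [31. 29.] 43.8
orange px 236.1 275.0 xy [0.4498 0.1228] ang 76.7 LW [83. 27.] rect [83. 27.] 76.9
white px 345.7 205.7 xy [ 0.6555 -0.2065] ang 5.4 LW [115.  57.] rect [115.  61.] 5.7
white px 275.4 210.9 xy [0.6424 0.0059] ang 151.7 LW [138.  58.] rect [ 62. 138.] 61.2
white px 208.4 216.4 xy [0.628  0.2083] ang 19.2 LW [93. 58.] rect [92. 61.] 19.7
white px 131.2 272.0 xy [0.4633 0.4348] ang 11.9 LW [79. 52.] rect [78. 55.] 20.6
side
orange px 346.6 165.3 xy [ 0.4892 -0.2731] ang 87.2 LW [97. 34.] rect [102.  40.] 79.1
orange px 344.5 192.0 xy [ 0.4719 -0.1468] ang 95.2 LW [53. 30.] rect [32. 54.] 10.1
orange px 331.7 229.4 xy [0.4744 0.0104] ang 98.8 LW [49. 30.] rect [32. 52.] 11.1
orange px 332.6 264.0 xy [0.4486 0.1242] ang 81.2 LW [107.  35.] rect [111.  37.] 77.7
orange px 295.8 311.4 xy [0.4938 0.279 ] ang 93.8 LW [61. 32.] rect [63. 34.] 86.3
```

```bash
cat > plan.py <<'E'
import sys
from station import *
from h import *
from scipy.spatial.transform import Rotation as Ro
# args: x y z yaw(deg of tool y axis) rows
x,y,z,yaw,n=map(float,sys.argv[1:6]);n=int(n)
o=get_obs();q=o['tool_rot'];R=Ro.from_quat([q[1],q[2],q[3],q[0]]);M=R.as_matrix();p=o['eef_pos']
psi=np.degrees(np.arctan2(M[1,1],M[0,1]));d=(yaw-psi+90)%180-90   # half turn gives same grasp
if len(sys.argv)>6: d=yaw-psi
S=sum(Ro.from_rotvec([0,0,-np.radians(d)*k/n]).as_matrix() for k in range(n))  # tool-frame turn is -d
s=np.linalg.solve(M@S,np.array([x,y,z])-p)
tilt=M.T@np.array([0,0,-1.])
print('t',round(o['t'],2),'pos',p.round(4),'yaw',psi.round(2),'grip',round(o['gripper_width'],3),'gf',o['grasp_force'],'q7',o['q'][6].round(2),'tilt',tilt.round(4))
print('row shift',(s/.02).round(3),'rz',round(-d/n/4,3),'total turn',round(d,1))
E
python3 plan.py .494 .279 .09 -5 32 f
```

```text
t 0.1 pos [0.1947 0.6457 0.2081] yaw 73.22 grip 1.0 gf 0.0 q7 -0.08 tilt [1.0e-04 1.6e-03 1.0e+00]
row shift [-0.798  0.054  0.185] rz 0.611 total turn -78.2
```

Call:
{"method": "jog_arm", "body": {"moves": [-0.8,0.05,0.18,0,0,0.61,1,-0.8,0.05,0.18,0,0,0.61,1,-0.8,0.05,0.18,0,0,0.61,1,-0.8,0.05,0.18,0,0,0.61,1,-0.8,0.05,0.18,0,0,0.61,1,-0.8,0.05,0.18,0,0,0.61,1,-0.8,0.05,0.18,0,0,0.61,1,-0.8,0.05,0.18,0,0,0.61,1], "grip_force": 60}}

```text
t: 0.77
eef_pos: [0.3151, 0.598, 0.1798]
tool_rot: [0.0, 0.314, 0.949, -0.0]
contact_force: [-0.4, -0.3, -0.7]
gripper_width: 0.998
grasp_force: 0.0
```

Call:
{"method": "jog_arm", "body": {"moves": [-0.8,0.05,0.18,0,0,0.61,1,-0.8,0.05,0.18,0,0,0.61,1,-0.8,0.05,0.18,0,0,0.61,1,-0.8,0.05,0.18,0,0,0.61,1,-0.8,0.05,0.18,0,0,0.61,1,-0.8,0.05,0.18,0,0,0.61,1,-0.8,0.05,0.18,0,0,0.61,1,-0.8,0.05,0.18,0,0,0.61,1]}}

```text
t: 1.43
eef_pos: [0.4103, 0.5136, 0.1511]
tool_rot: [-0.0, 0.47, 0.883, 0.0]
contact_force: [0.0, -0.6, -0.0]
gripper_width: 1.002
grasp_force: 0.0
```

```bash
python3 plan.py .494 .279 .09 -5 16 f
```

```text
t 1.43 pos [0.4103 0.5136 0.1511] yaw 33.94 grip 1.002 gf 0.0 q7 -0.29 tilt [-1.e-04 -0.e+00  1.e+00]
row shift [-0.792  0.054  0.191] rz 0.608 total turn -38.9
```

Call:
{"method": "jog_arm", "body": {"moves": [-0.79,0.05,0.19,0,0,0.61,1,-0.79,0.05,0.19,0,0,0.61,1,-0.79,0.05,0.19,0,0,0.61,1,-0.79,0.05,0.19,0,0,0.61,1,-0.79,0.05,0.19,0,0,0.61,1,-0.79,0.05,0.19,0,0,0.61,1,-0.79,0.05,0.19,0,0,0.61,1,-0.79,0.05,0.19,0,0,0.61,1]}}

```text
t: 2.1
eef_pos: [0.4715, 0.4034, 0.1206]
tool_rot: [-0.0, 0.613, 0.79, 0.0]
contact_force: [-0.6, 0.1, -0.1]
gripper_width: 1.001
grasp_force: 0.0
```

Call:
{"method": "jog_arm", "body": {"moves": [-0.79,0.05,0.19,0,0,0.61,1,-0.79,0.05,0.19,0,0,0.61,1,-0.79,0.05,0.19,0,0,0.61,1,-0.79,0.05,0.19,0,0,0.61,1,-0.79,0.05,0.19,0,0,0.61,1,-0.79,0.05,0.19,0,0,0.61,1,-0.79,0.05,0.19,0,0,0.61,1,-0.79,0.05,0.19,0,0,0.61,1]}}

```text
t: 2.77
eef_pos: [0.4923, 0.2791, 0.0903]
tool_rot: [-0.0, 0.738, 0.675, 0.0]
contact_force: [0.6, -0.3, -0.2]
gripper_width: 0.997
grasp_force: 0.0
```

```bash
python3 plan.py .494 .279 .01 -5 8 f; python3 - <<'E'
from station import *;import cv2
c=read_camera('side')['color'];cv2.imwrite('pics/s1.png',cv2.resize(c[180:400,180:440],None,fx=2.5,fy=2.5))
E
```

```text
t 2.77 pos [0.4923 0.2791 0.0903] yaw -5.1 grip 0.997 gf 0.0 q7 -0.49 tilt [-1.e-04 -1.e-04  1.e+00]
row shift [0.    0.01  0.502] rz -0.003 total turn 0.1
```

View pics/s1.png

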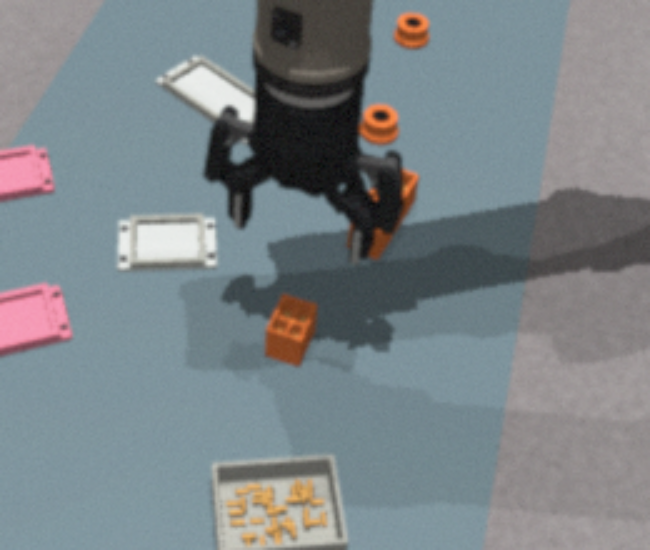

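The gripper hangs squarely over the short insert (crop pixel 290,330), with the fingers on either side of its width. I'll go down and grip.

Call:
{"method": "jog_arm", "body": {"moves": [0,0.01,0.5,0,0,0,1,0,0.01,0.5,0,0,0,1,0,0.01,0.5,0,0,0,1,0,0.01,0.5,0,0,0,1,0,0.01,0.5,0,0,0,1,0,0.01,0.5,0,0,0,1,0,0.01,0.5,0,0,0,1,0,0.01,0.5,0,0,0,1]}}

```text
t: 3.48
eef_pos: [0.4938, 0.2806, 0.0094]
tool_rot: [-0.0, 0.736, 0.677, -0.0]
contact_force: [0.2, -0.4, -0.7]
gripper_width: 0.999
grasp_force: 0.0
```

Call:
{"method": "jog_arm", "body": {"moves": [0,0,0,0,0,0,0.3,0,0,0,0,0,0,0.25,0,0,0,0,0,0,0.2,0,0,0,0,0,0,0.15,0,0,0,0,0,0,0.1,0,0,0,0,0,0,0,0,0,0,0,0,0,0,0,0,0,0,0,0,0]}}

```text
t: 4.15
eef_pos: [0.4941, 0.2806, 0.0109]
tool_rot: [0.0, 0.736, 0.677, 0.0]
contact_force: [0.1, -0.8, -0.3]
gripper_width: 0.011
grasp_force: 45.6
```

```bash
python3 - <<'E'
from station import *;import cv2
print(get_obs()['gripper_width'],get_obs()['grasp_force'])
c=read_camera('side')['color'];d=read_camera('top')['color']
a=cv2.resize(c[240:360,230:350],(400,400));b=cv2.resize(d[210:300,140:230],(400,400))
cv2.imwrite('pics/s2.png',cv2.hconcat([a,b]))
E
```

```text
0.010723730166581054 45.64273810596205
```

View pics/s2.png

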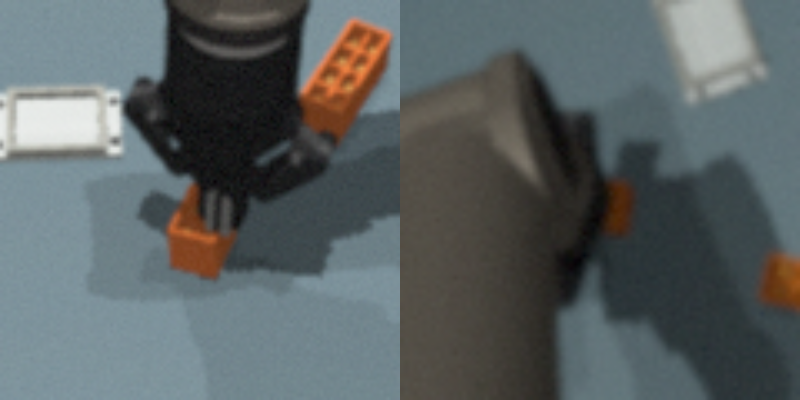

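```bash
cat >> h.py <<'E'
def proj(c,P):
    K=np.array([[c['fx'],0,c['cx']],[0,c['fy'],c['cy']],[0,0,1]],float)
    return cv2.projectPoints(np.array(P,float).reshape(-1,3),np.array(c['rvec'],float),np.array(c['tvec'],float),K,None)[0].reshape(-1,2)
E
python3 - <<'E'
from station import *;from h import *
o=get_obs();p=o['eef_pos'];c=read_camera('side')
print(((proj(c,[p,p+[0,0,.02],p+[0,0,.05]])-[230,240])*3.333).round(0))
P=np.array([.494,.279,0]);print(((proj(c,[P+[sx*.015,sy*.02,z] for sx in(-1,1) for sy in(-1,1) for z in(0,.034)])-[230,240])*3.333).round(0))
measure(c,'orange',.017)
E
```

```text
[[218. 246.]
 [219. 225.]
 [221. 193.]]
[[249. 236.]
 [252. 201.]
 [233. 286.]
 [236. 251.]
 [203. 225.]
 [205. 190.]
 [186. 274.]
 [187. 239.]]
orange px 345.6 193.1 xy [ 0.4682 -0.1431] ang 83.1 LW [50. 24.] rect [54. 27.] 77.5
orange px 331.5 229.5 xy [0.4746 0.011 ] ang 96.5 LW [48. 31.] rect [34. 52.] 0.0
orange px 333.0 263.2 xy [0.4482 0.1216] ang 80.9 LW [101.  36.] rect [106.  37.] 77.7
orange px 288.4 311.5 xy [0.5081 0.2838] ang 117.9 LW [55. 30.] rect [62. 39.] 86.0
```

```bash
python3 - <<'E'
from station import *;import cv2
c=read_camera('side')['color']
cv2.imwrite('pics/s3.png',cv2.convertScaleAbs(cv2.resize(c[280:340,260:340],(800,600),interpolation=cv2.INTER_CUBIC),alpha=1.5))
E
```

```text
(no output)
```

View pics/s3.png

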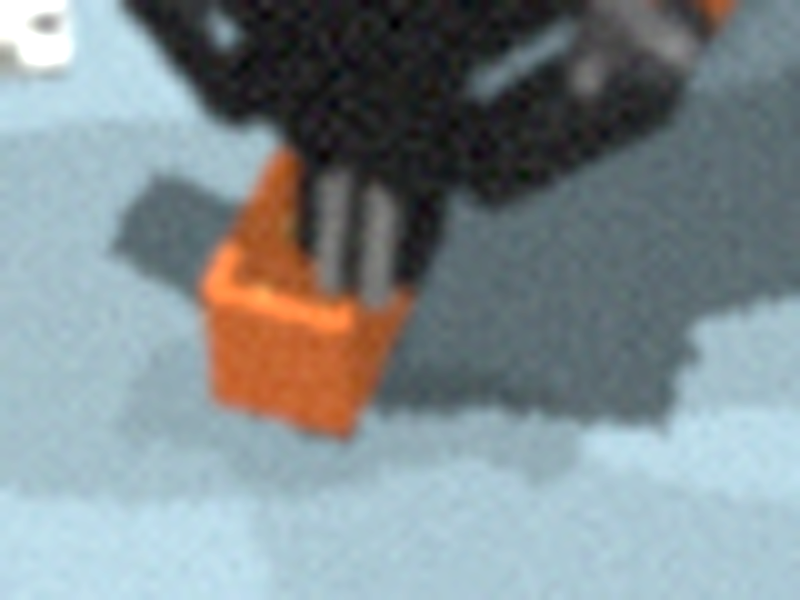

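```bash
python3 - <<'E'
from station import *;from h import *
c=read_camera('side')
f=lambda a:np.array(a)/10.+[260,280]
print(cast(c,f([[215,400],[350,435]]),0).round(4));print(cast(c,f([[205,290],[350,325],[410,295],[285,150]]),.034).round(4))
o=get_obs();print(o['eef_pos'],cast(c,f([[330,295],[380,305]]),.011).round(4),cast(c,f([[330,295],[380,305]]),.03).round(4))
import pickle;c0=pickle.load(open('side0.pkl','rb'))
E
```

```text
[[0.519  0.2961 0.    ]
 [0.4901 0.2963 0.    ]]
[[0.5219 0.2959 0.034 ]
 [0.4917 0.2957 0.034 ]
 [0.4821 0.2848 0.034 ]
 [0.5163 0.256  0.034 ]]
[0.49388826 0.28041095 0.01052093] [[0.5015 0.2715 0.011 ]
 [0.4909 0.271  0.011 ]] [[0.4982 0.2865 0.03  ]
 [0.4879 0.2859 0.03  ]]
```

Call:
{"method": "jog_arm", "body": {"moves": [0,0,0,0,0,0,0.03,0,0,0,0,0,0,0.06,0,0,0,0,0,0,0.09,0,0,0,0,0,0,0.12,0,0,0,0,0,0,0.12,0,0,0,0,0,0,0.12,0,0,0,0,0,0,0.12,0,0,0,0,0,0,0.12], "grip_force": 20}}

```text
t: 5.07
eef_pos: [0.4939, 0.2805, 0.0106]
tool_rot: [-0.0, 0.736, 0.677, 0.0]
contact_force: [0.1, 0.5, 0.3]
gripper_width: 0.121
grasp_force: 0.0
```

```bash
python3 - <<'E'
from station import *;import cv2
c=read_camera('side')['color'];print(get_obs()['contact_force'],get_obs()['gripper_width'])
cv2.imwrite('pics/s4.png',cv2.convertScaleAbs(cv2.resize(c[270:330,255:335],(800,600),interpolation=cv2.INTER_CUBIC),alpha=1.5))
E
```

```text
[-0.07656315 -0.53141879  0.51246346] 0.11884959764893059
```

View pics/s4.png

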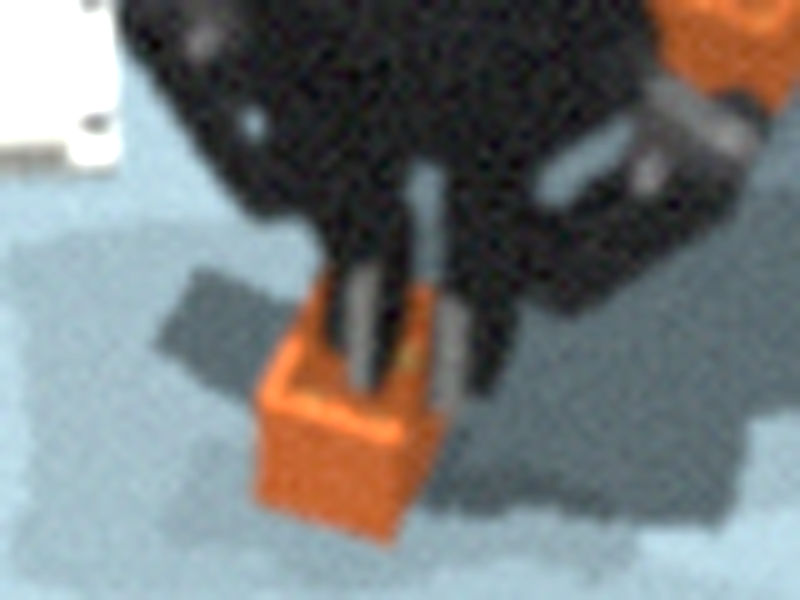

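The left finger sits inside the wells and the right one outside, so the fingertips are about 12 mm higher than I assumed. They end near image z 0.022 with the TCP at 0.0106. I'll lift clear, re-measure the insert and go lower.

Call:
{"method": "jog_arm", "body": {"moves": [0,0,-0.5,0,0,0,0.12,0,0,-0.5,0,0,0,0.12,0,0,-0.5,0,0,0,0.12,0,0,-0.5,0,0,0,0.12,0,0,-1,0,0,0,0.12,0,0,-1,0,0,0,1,0,0,-1,0,0,0,1,0,0,0,0,0,0,1]}}

```text
t: 5.78
eef_pos: [0.4964, 0.2818, 0.1154]
tool_rot: [0.0, 0.737, 0.676, 0.004]
contact_force: [0.7, 0.1, 1.0]
gripper_width: 0.54
grasp_force: 0.0
```

```bash
python3 - <<'E'
from station import *;from h import *
c=read_camera('side');print(get_obs()['eef_pos'])
measure(c,'orange',.017)
d=read_camera('top');measure(d,'orange',.017)
p=get_obs()['eef_pos'];print((proj(c,[p,p+[.04,-.0035,.0],p+[.04,-.0035,.013],p+[.04,-.0035,.025],p-[.04,-.0035,-.013],p-[.04,-.0035,-.025]])-[240,240])*5)
cv2.imwrite('pics/s5.png',cv2.resize(c['color'][240:340,240:360],None,fx=5,fy=5,interpolation=cv2.INTER_CUBIC))
E
```

```text
[0.49551738 0.28150623 0.11365036]
orange px 346.6 165.3 xy [ 0.4892 -0.2729] ang 86.6 LW [97. 34.] rect [103.  38.] 84.6
orange px 344.5 192.0 xy [ 0.4718 -0.1468] ang 95.2 LW [53. 30.] rect [32. 54.] 10.1
orange px 331.6 229.3 xy [0.4747 0.0102] ang 96.5 LW [46. 31.] rect [49. 36.] 84.4
orange px 332.7 264.3 xy [0.4481 0.1248] ang 81.4 LW [110.  34.] rect [113.  38.] 79.8
orange px 290.4 309.2 xy [0.5058 0.2767] ang 94.2 LW [61. 33.] rect [64. 35.] 89.6
orange px 184.2 256.3 xy [0.5069 0.2764] ang 85.0 LW [40. 29.] rect [43. 29.] 79.9
orange px 370.7 259.6 xy [ 0.4903 -0.2729] ang 79.6 LW [60. 29.] rect [61. 30.] 77.9
orange px 277.0 265.4 xy [0.4767 0.0024] ang 161.7 LW [29. 29.] rect [29. 32.] 89.3
orange px 330.9 265.7 xy [ 0.474  -0.1558] ang 57.7 LW [29. 28.] rect [29. 32.] 88.4
orange px 235.7 275.1 xy [0.4497 0.1238] ang 77.1 LW [85. 29.] rect [84. 29.] 76.9
[[285.88925251 202.47911582]
 [188.89391721 173.00700326]
 [189.48809987 149.95555678]
 [190.04571667 128.32269073]
 [387.44326948 209.5668297 ]
 [389.63434357 187.91727415]]
```

View pics/s5.png

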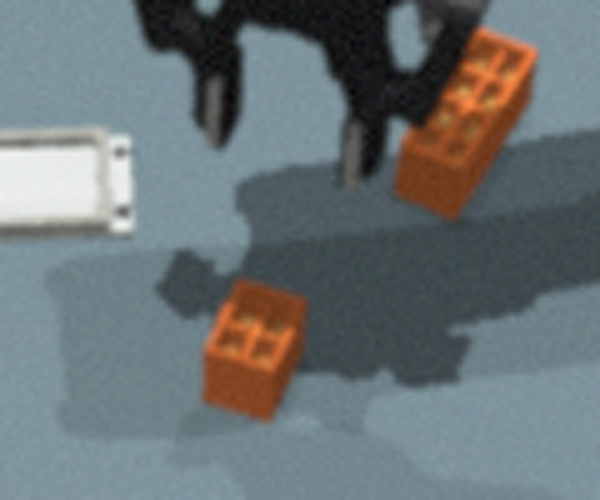

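```bash
python3 plan.py .506 .277 -.004 -5 8 f
```

```text
t 5.88 pos [0.4945 0.281  0.1121] yaw -4.85 grip 0.714 gf 0.0 q7 -0.49 tilt [-0.0021 -0.0018  1.    ]
row shift [-0.02   0.073  0.726] rz 0.005 total turn -0.1
```

Call:
{"method": "jog_arm", "body": {"moves": [-0.03,0.15,0.4,0,0,0,1,-0.03,0.15,0.6,0,0,0,1,-0.03,0.15,0.9,0,0,0,1,-0.03,0.15,0.9,0,0,0,1,0,0,0.9,0,0,0,1,0,0,0.9,0,0,0,1,0,0,0.7,0,0,0,1,0,0,0.4,0,0,0,1]}}

```text
t: 6.55
eef_pos: [0.5037, 0.2754, -0.0072]
tool_rot: [-0.0, 0.737, 0.676, -0.003]
contact_force: [-0.9, 0.0, -0.2]
gripper_width: 0.999
grasp_force: 0.0
```

Call:
{"method": "jog_arm", "body": {"moves": [0,0,0,0,0,0,0.6,0,0,0,0,0,0,0.5,0,0,0,0,0,0,0.4,0,0,0,0,0,0,0.3,0,0,0,0,0,0,0.3,0,0,0,0,0,0,0.3,0,0,0,0,0,0,0.25,0,0,0,0,0,0,0.25], "grip_force": 40}}

```text
t: 7.22
eef_pos: [0.5064, 0.2775, -0.0024]
tool_rot: [0.0, 0.736, 0.676, 0.001]
contact_force: [0.2, 0.0, 5.6]
gripper_width: 0.339
grasp_force: 41.0
```

Call:
{"method": "jog_arm", "body": {"moves": [0,0,0,0,0,0,0,0,0,0,0,0,0,0,0,0,-0.3,0,0,0,0,0,0,-0.6,0,0,0,0,0,0,-0.8,0,0,0,0,0,0,-0.8,0,0,0,0,0,0,-0.7,0,0,0,0,0,0,-0.3,0,0,0,0], "grip_force": 60}}

```text
t: 7.88
eef_pos: [0.5066, 0.2776, 0.0692]
tool_rot: [0.0, 0.736, 0.676, 0.002]
contact_force: [-0.2, 0.2, -0.1]
gripper_width: 0.337
grasp_force: 59.3
```

```bash
python3 plan.py .628 .2083 .065 -70.7 16 f; python3 - <<'E'
from station import *;from h import *
c=read_camera('side');p=get_obs()['eef_pos'];print((proj(c,[p+[0,0,z] for z in(0,.01,.02,.03,.04)])-[250,260])*8)
cv2.imwrite('pics/s6.png',cv2.resize(c['color'][260:330,250:350],None,fx=8,fy=8,interpolation=cv2.INTER_CUBIC))
E
```

```text
t 7.88 pos [0.5066 0.2776 0.0692] yaw -4.87 grip 0.337 gf 59.2635440826416 q7 -0.45 tilt [-0.0021 -0.0023  1.    ]
row shift [0.048 0.459 0.014] rz 1.029 total turn -65.8
[[325.18727712 259.81322052]
 [326.56620723 233.03359309]
 [327.96306198 205.90585848]
 [329.37819317 178.42318476]
 [330.81196186 150.57856   ]]
```

View pics/s6.png

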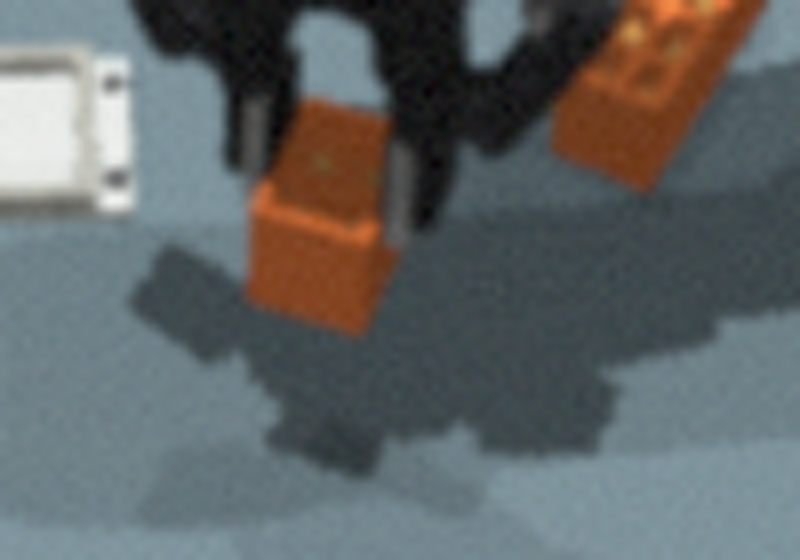

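Call:
{"method": "jog_arm", "body": {"moves": [0.05,0.46,0,0,0,1,0,0.05,0.46,0,0,0,1,0,0.05,0.46,0,0,0,1,0,0.05,0.46,0,0,0,1,0,0.05,0.46,0,0,0,1,0,0.05,0.46,0,0,0,1,0,0.05,0.46,0,0,0,1,0,0.05,0.46,0,0,0,1,0]}}

```text
t: 8.6
eef_pos: [0.5768, 0.261, 0.066]
tool_rot: [-0.0, 0.895, 0.446, -0.001]
contact_force: [-0.2, -0.4, 0.1]
gripper_width: 0.332
grasp_force: 59.3
```

Call:
{"method": "jog_arm", "body": {"moves": [0.05,0.46,0,0,0,1,0,0.05,0.46,0,0,0,1,0,0.05,0.46,0,0,0,1,0,0.05,0.46,0,0,0,1,0,0.05,0.46,0,0,0,1,0,0.05,0.46,0,0,0,1,0,0.05,0.46,0,0,0,1,0,0.05,0.46,0,0,0,1,0]}}

```text
t: 9.27
eef_pos: [0.6287, 0.2095, 0.066]
tool_rot: [0.0, 0.983, 0.182, -0.001]
contact_force: [-0.6, -0.0, -1.3]
gripper_width: 0.333
grasp_force: 59.3
```

```bash
python3 plan.py .628 .2083 .015 -70.7 8 f; python3 - <<'E'
from station import *;from h import *
c=read_camera('side');cv2.imwrite('pics/s7.png',cv2.resize(c['color'][200:320,200:360],None,fx=5,fy=5,interpolation=cv2.INTER_CUBIC))
E
```

```text
t 9.27 pos [0.6287 0.2095 0.066 ] yaw -69.03 grip 0.333 gf 59.25958514213562 q7 -1.18 tilt [1.e-03 1.e-04 1.e+00]
row shift [-0.006  0.005  0.319] rz 0.052 total turn -1.7
```

View pics/s7.png

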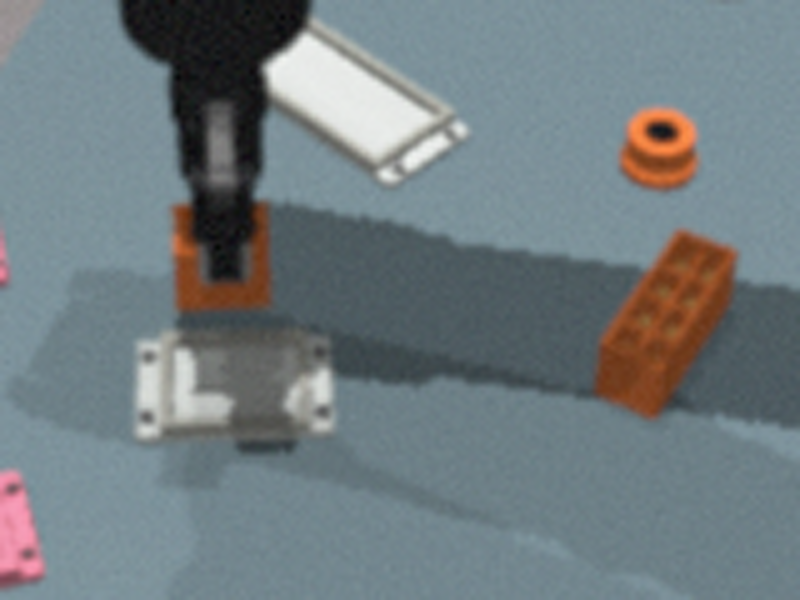

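Call:
{"method": "jog_arm", "body": {"moves": [-0.01,0.01,0.5,0,0,0.05,0,-0.01,0.01,0.6,0,0,0.05,0,-0.01,0,0.6,0,0,0.05,0,-0.01,0,0.5,0,0,0.05,0,0,0,0.3,0,0,0.05,0,0,0,0.2,0,0,0,0,0,0,0.2,0,0,0,0,0,0,0.15,0,0,0,0]}}

```text
t: 9.98
eef_pos: [0.6284, 0.2091, 0.0053]
tool_rot: [0.0, 0.985, 0.175, 0.0]
contact_force: [-0.1, -0.4, -0.3]
gripper_width: 0.332
grasp_force: 59.3
```

Call:
{"method": "jog_arm", "body": {"moves": [0,0,0.05,0,0,0,0,0,0,0.05,0,0,0,0,0,0,0,0,0,0,0.36,0,0,0,0,0,0,0.42,0,0,0,0,0,0,0.5,0,0,0,0,0,0,0.6,0,0,0,0,0,0,0.6,0,0,0,0,0,0,0.6]}}

```text
t: 10.65
eef_pos: [0.6284, 0.2091, 0.0037]
tool_rot: [-0.0, 0.985, 0.175, 0.0]
contact_force: [0.2, 0.7, -0.0]
gripper_width: 0.598
grasp_force: 0.0
```

Call:
{"method": "jog_arm", "body": {"moves": [0,0,-0.2,0,0,0,0.6,0,0,-0.4,0,0,0,0.6,0,0,-0.6,0,0,0,0.6,0,0,-0.6,0,0,0,0.8,0,0,-0.6,0,0,0,1,0,0,-0.6,0,0,0,1,0,0,-0.6,0,0,0,1,0,0,-0.4,0,0,0,1]}}

```text
t: 11.32
eef_pos: [0.6291, 0.2092, 0.0858]
tool_rot: [-0.0, 0.985, 0.175, 0.001]
contact_force: [-0.0, 0.9, 0.7]
gripper_width: 0.998
grasp_force: 0.0
```

```bash
python3 plan.py .449 .1235 .08 -13 16 f; python3 - <<'E'
from station import *;from h import *
c=read_camera('side');measure(c,'orange',.022);cv2.imwrite('pics/s8.png',cv2.resize(c['color'][200:320,200:360],None,fx=5,fy=5,interpolation=cv2.INTER_CUBIC))
E
```

```text
t 11.32 pos [0.6291 0.2092 0.0858] yaw -69.86 grip 0.998 gf 0.0 q7 -1.2 tilt [-2.e-03  2.e-04  1.e+00]
row shift [-0.605 -0.236  0.017] rz -0.889 total turn 56.9
orange px 346.6 165.3 xy [ 0.4883 -0.2658] ang 86.4 LW [95. 34.] rect [101.  38.] 89.4
orange px 344.5 192.0 xy [ 0.4711 -0.1402] ang 95.2 LW [53. 30.] rect [32. 54.] 10.1
orange px 331.6 229.4 xy [0.4738 0.0161] ang 98.1 LW [48. 30.] rect [32. 52.] 11.1
orange px 332.5 264.3 xy [0.448  0.1302] ang 80.7 LW [104.  36.] rect [109.  38.] 77.1
orange px 244.8 270.8 xy [0.6294 0.2081] ang 114.4 LW [57. 38.] rect [38. 57.] 18.7
```

View pics/s8.png

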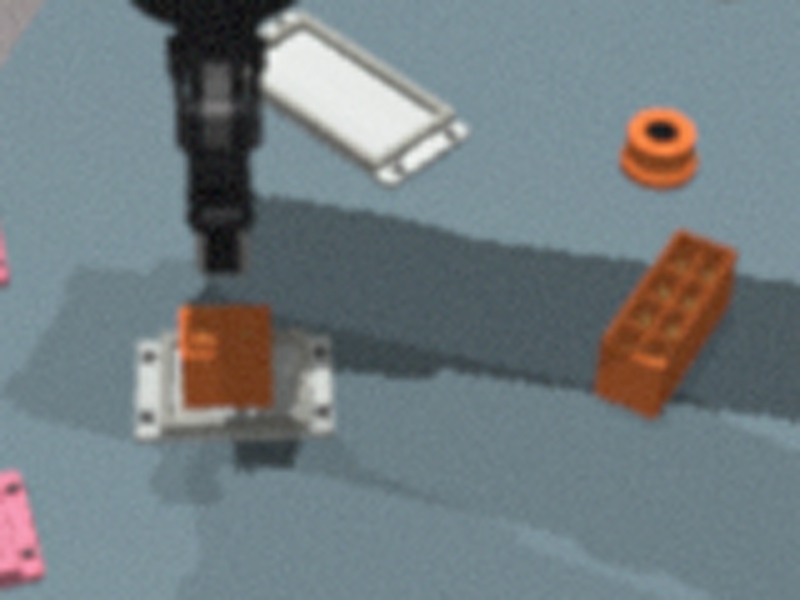

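The short insert stands in its nest (crop pixel 228,355), about 4 mm off centre at most. Next is the long one.

Call:
{"method": "jog_arm", "body": {"moves": [-0.6,-0.24,0,0,0,-0.89,1,-0.6,-0.24,0,0,0,-0.89,1,-0.6,-0.24,0,0,0,-0.89,1,-0.6,-0.24,0,0,0,-0.89,1,-0.6,-0.24,0,0,0,-0.89,1,-0.6,-0.24,0,0,0,-0.89,1,-0.6,-0.24,0,0,0,-0.89,1,-0.6,-0.24,0,0,0,-0.89,1]}}

```text
t: 12.03
eef_pos: [0.5269, 0.1899, 0.0835]
tool_rot: [-0.0, 0.911, 0.413, -0.0]
contact_force: [0.8, -0.1, -0.6]
gripper_width: 0.997
grasp_force: 0.0
```

Call:
{"method": "jog_arm", "body": {"moves": [-0.6,-0.24,0,0,0,-0.89,1,-0.6,-0.24,0,0,0,-0.89,1,-0.6,-0.24,0,0,0,-0.89,1,-0.6,-0.24,0,0,0,-0.89,1,-0.6,-0.24,0,0,0,-0.89,1,-0.6,-0.24,0,0,0,-0.89,1,-0.6,-0.24,0,0,0,-0.89,1,-0.6,-0.24,0,0,0,-0.89,1]}}

```text
t: 12.7
eef_pos: [0.4479, 0.1247, 0.0836]
tool_rot: [-0.0, 0.781, 0.625, -0.0]
contact_force: [0.1, -0.9, -0.0]
gripper_width: 0.997
grasp_force: 0.0
```

```bash
python3 plan.py .4495 .124 -.001 -13 8 f; python3 - <<'E'
from station import *;from h import *
c=read_camera('top');measure(c,'orange',.022);measure(c,'white',.005)
E
```

```text
t 12.7 pos [0.4479 0.1247 0.0836] yaw -12.7 grip 0.997 gf 0.0 q7 -0.38 tilt [0.e+00 2.e-04 1.e+00]
row shift [-0.002  0.011  0.529] rz 0.009 total turn -0.3
orange px 208.1 214.2 xy [0.6314 0.2067] ang 24.1 LW [39. 26.] rect [40. 26.] 18.9
orange px 370.7 259.6 xy [ 0.49   -0.2721] ang 80.2 LW [60. 29.] rect [61. 29.] 77.9
orange px 277.0 265.6 xy [0.4757 0.0023] ang 167.3 LW [29. 29.] rect [29. 32.] 89.3
orange px 330.9 265.7 xy [ 0.4736 -0.1552] ang 3.4 LW [29. 29.] rect [29. 32.] 88.4
orange px 246.0 277.2 xy [0.4427 0.0932] ang 169.6 LW [28. 23.] rect [23. 29.] 75.8
white px 375.5 247.9 xy [ 0.5262 -0.2908] ang 20.3 LW [57. 41.] rect [63. 47.] 4.0
white px 131.6 272.3 xy [0.4623 0.4338] ang 23.3 LW [79. 56.] rect [80. 56.] 20.7
```

Call:
{"method": "jog_arm", "body": {"moves": [0,0.02,0.3,0,0,0,1,0,0.02,0.6,0,0,0,1,0,0.02,0.7,0,0,0,1,0,0.02,0.7,0,0,0,1,0,0,0.7,0,0,0,1,0,0,0.6,0,0,0,1,0,0,0.4,0,0,0,1,0,0,0.2,0,0,0,1]}}

```text
t: 13.42
eef_pos: [0.4501, 0.1251, -0.0017]
tool_rot: [-0.0, 0.782, 0.623, -0.001]
contact_force: [-0.3, 0.1, 0.4]
gripper_width: 0.998
grasp_force: 0.0
```

Call:
{"method": "jog_arm", "body": {"moves": [0,0,0,0,0,0,0.6,0,0,0,0,0,0,0.5,0,0,0,0,0,0,0.4,0,0,0,0,0,0,0.3,0,0,0,0,0,0,0.3,0,0,0,0,0,0,0.3,0,0,0,0,0,0,0.25,0,0,0,0,0,0,0.25], "grip_force": 40}}

```text
t: 14.08
eef_pos: [0.4507, 0.125, 0.0003]
tool_rot: [0.0, 0.782, 0.623, 0.001]
contact_force: [-1.0, -0.4, 6.2]
gripper_width: 0.339
grasp_force: 39.9
```

Gripped with the block at the expected 29 mm width. Now I'll lift.

Call:
{"method": "jog_arm", "body": {"moves": [0,0,0,0,0,0,0,0,0,0,0,0,0,0,0,0,-0.3,0,0,0,0,0,0,-0.6,0,0,0,0,0,0,-0.8,0,0,0,0,0,0,-0.8,0,0,0,0,0,0,-0.7,0,0,0,0,0,0,-0.3,0,0,0,0], "grip_force": 70}}

```text
t: 14.75
eef_pos: [0.4509, 0.125, 0.0714]
tool_rot: [0.0, 0.782, 0.623, 0.001]
contact_force: [-0.3, 0.5, -0.5]
gripper_width: 0.328
grasp_force: 69.5
```

```bash
python3 plan.py .6424 .0059 .068 61.5 24 f
```

```text
t 14.75 pos [0.4509 0.125  0.0714] yaw -12.91 grip 0.328 gf 69.54232692718506 q7 -0.35 tilt [-0.0017 -0.0018  1.    ]
row shift [-0.411  0.292  0.008] rz -0.775 total turn 74.4
```

Call:
{"method": "jog_arm", "body": {"moves": [-0.41,0.29,0,0,0,-0.78,0,-0.41,0.29,0,0,0,-0.78,0,-0.41,0.29,0,0,0,-0.78,0,-0.41,0.29,0,0,0,-0.78,0,-0.41,0.29,0,0,0,-0.78,0,-0.41,0.29,0,0,0,-0.78,0,-0.41,0.29,0,0,0,-0.78,0,-0.41,0.29,0,0,0,-0.78,0]}}

```text
t: 15.42
eef_pos: [0.4938, 0.0575, 0.0694]
tool_rot: [-0.0, 0.628, 0.778, -0.0]
contact_force: [-0.1, 0.1, -0.3]
gripper_width: 0.331
grasp_force: 69.6
```

Call:
{"method": "jog_arm", "body": {"moves": [-0.41,0.29,0,0,0,-0.78,0,-0.41,0.29,0,0,0,-0.78,0,-0.41,0.29,0,0,0,-0.78,0,-0.41,0.29,0,0,0,-0.78,0,-0.41,0.29,0,0,0,-0.78,0,-0.41,0.29,0,0,0,-0.78,0,-0.41,0.29,0,0,0,-0.78,0,-0.41,0.29,0,0,0,-0.78,0]}}

```text
t: 16.08
eef_pos: [0.5616, 0.0157, 0.0693]
tool_rot: [-0.0, 0.445, 0.896, -0.0]
contact_force: [-0.5, -1.4, -0.8]
gripper_width: 0.33
grasp_force: 69.6
```

```bash
python3 plan.py .6424 .0059 .068 61.5 8 f
```

```text
t 16.08 pos [0.5616 0.0157 0.0693] yaw 37.16 grip 0.33 gf 69.5999264717102 q7 0.66 tilt [-4.e-04  7.e-04  1.e+00]
row shift [-0.418  0.296  0.007] rz -0.761 total turn 24.3
```

Call:
{"method": "jog_arm", "body": {"moves": [-0.42,0.3,0,0,0,-0.76,0,-0.42,0.3,0,0,0,-0.76,0,-0.42,0.3,0,0,0,-0.76,0,-0.42,0.3,0,0,0,-0.76,0,-0.42,0.3,0,0,0,-0.76,0,-0.42,0.3,0,0,0,-0.76,0,-0.42,0.3,0,0,0,-0.76,0,-0.42,0.3,0,0,0,-0.76,0]}}

```text
t: 16.75
eef_pos: [0.6431, 0.0062, 0.0691]
tool_rot: [-0.0, 0.246, 0.969, -0.0]
contact_force: [-0.6, 0.3, 0.2]
gripper_width: 0.326
grasp_force: 69.6
```

```bash
python3 plan.py .6424 .0059 .007 61.5 8 f; python3 - <<'E'
from station import *;from h import *
c=read_camera('side');cv2.imwrite('pics/s9.png',cv2.resize(c['color'][140:260,200:360],None,fx=5,fy=5,interpolation=cv2.INTER_CUBIC))
E
```

```text
t 16.75 pos [0.6431 0.0062 0.0691] yaw 61.47 grip 0.326 gf 69.60054874420166 q7 1.05 tilt [-8.e-04  6.e-04  1.e+00]
row shift [ 0.003 -0.003  0.388] rz -0.001 total turn 0.0
```

View pics/s9.png

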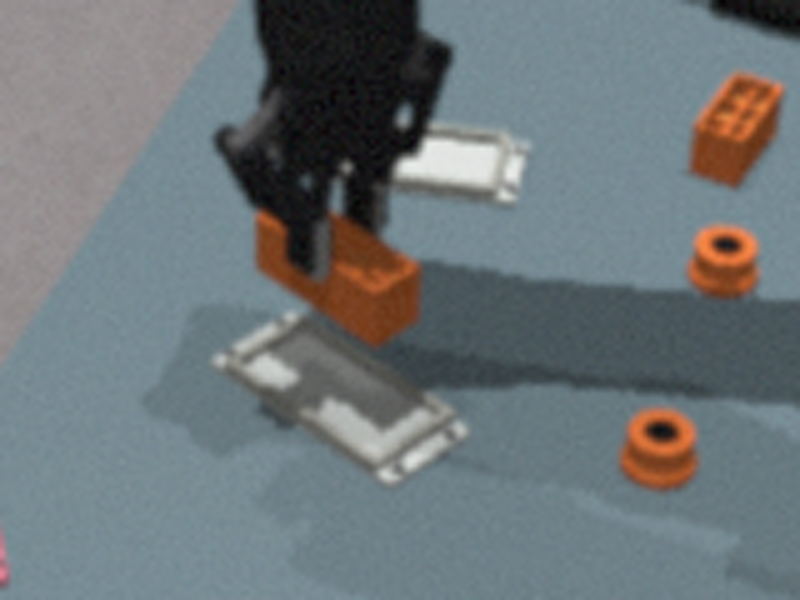

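The long insert is level and parallel to its nest, directly above it (crop pixel 340,280 over 340,400). I'll lower and release it.

Call:
{"method": "jog_arm", "body": {"moves": [0,0,0.5,0,0,0,0,0,0,0.6,0,0,0,0,0,0,0.6,0,0,0,0,0,0,0.5,0,0,0,0,0,0,0.3,0,0,0,0,0,0,0.2,0,0,0,0,0,0,0.2,0,0,0,0,0,0,0.1,0,0,0,0]}}

```text
t: 17.47
eef_pos: [0.643, 0.0064, 0.0091]
tool_rot: [-0.0, 0.248, 0.969, -0.0]
contact_force: [0.1, 0.5, -0.7]
gripper_width: 0.327
grasp_force: 69.6
```

Call:
{"method": "jog_arm", "body": {"moves": [0,0,0.05,0,0,0,0,0,0,0.05,0,0,0,0,0,0,0,0,0,0,0.36,0,0,0,0,0,0,0.42,0,0,0,0,0,0,0.5,0,0,0,0,0,0,0.6,0,0,0,0,0,0,0.6,0,0,0,0,0,0,0.6]}}

```text
t: 18.13
eef_pos: [0.6432, 0.0064, 0.0077]
tool_rot: [0.0, 0.247, 0.969, 0.0]
contact_force: [-0.1, -1.0, -0.5]
gripper_width: 0.596
grasp_force: 0.0
```

Call:
{"method": "jog_arm", "body": {"moves": [0,0,-0.2,0,0,0,0.6,0,0,-0.4,0,0,0,0.6,0,0,-0.6,0,0,0,0.6,0,0,-0.6,0,0,0,0.8,0,0,-0.6,0,0,0,1,0,0,-0.6,0,0,0,1,0,0,-0.6,0,0,0,1,0,0,-0.4,0,0,0,1]}}

```text
t: 18.8
eef_pos: [0.6439, 0.0064, 0.0899]
tool_rot: [0.001, 0.248, 0.969, 0.0]
contact_force: [1.2, 0.1, 0.3]
gripper_width: 0.999
grasp_force: 0.0
```

```bash
python3 plan.py .4898 -.273 .085 -11.5 24 f; python3 - <<'E'
from station import *;from h import *
measure(read_camera('side'),'orange',.022)
E
```

```text
t 18.8 pos [0.6439 0.0064 0.0899] yaw 61.34 grip 0.999 gf 0.0 q7 1.05 tilt [ 0.0018 -0.0013  1.    ]
row shift [-0.405 -0.585  0.009] rz 0.759 total turn -72.8
orange px 346.6 165.4 xy [ 0.4883 -0.2654] ang 87.0 LW [96. 34.] rect [102.  38.] 85.7
orange px 344.5 192.1 xy [ 0.471  -0.1399] ang 95.6 LW [53. 30.] rect [32. 54.] 10.1
orange px 267.1 212.9 xy [0.6421 0.0042] ang 142.7 LW [98. 49.] rect [ 54. 107.] 62.3
orange px 331.6 229.5 xy [0.4738 0.0163] ang 98.1 LW [48. 30.] rect [32. 52.] 11.1
orange px 244.8 270.7 xy [0.6294 0.2078] ang 111.7 LW [56. 38.] rect [38. 57.] 20.2
```

Call:
{"method": "jog_arm", "body": {"moves": [-0.4,-0.58,0,0,0,0.76,1,-0.4,-0.58,0,0,0,0.76,1,-0.4,-0.58,0,0,0,0.76,1,-0.4,-0.58,0,0,0,0.76,1,-0.4,-0.58,0,0,0,0.76,1,-0.4,-0.58,0,0,0,0.76,1,-0.4,-0.58,0,0,0,0.76,1,-0.4,-0.58,0,0,0,0.76,1]}}

```text
t: 19.52
eef_pos: [0.6334, -0.1068, 0.0874]
tool_rot: [-0.0, 0.449, 0.894, -0.0]
contact_force: [0.2, -1.2, 0.1]
gripper_width: 1.001
grasp_force: 0.0
```

Call:
{"method": "jog_arm", "body": {"moves": [-0.4,-0.58,0,0,0,0.76,1,-0.4,-0.58,0,0,0,0.76,1,-0.4,-0.58,0,0,0,0.76,1,-0.4,-0.58,0,0,0,0.76,1,-0.4,-0.58,0,0,0,0.76,1,-0.4,-0.58,0,0,0,0.76,1,-0.4,-0.58,0,0,0,0.76,1,-0.4,-0.58,0,0,0,0.76,1]}}

```text
t: 20.18
eef_pos: [0.5787, -0.204, 0.0876]
tool_rot: [-0.0, 0.627, 0.779, 0.0]
contact_force: [-0.5, 0.5, -0.4]
gripper_width: 1.001
grasp_force: 0.0
```

```bash
python3 plan.py .4898 -.273 .085 -11.5 8 f
```

```text
t 20.18 pos [ 0.5787 -0.204   0.0876] yaw 12.4 grip 1.001 gf 0.0 q7 0.68 tilt [-1.e-04  0.e+00  1.e+00]
row shift [-0.415 -0.574  0.016] rz 0.747 total turn -23.9
```

Call:
{"method": "jog_arm", "body": {"moves": [-0.42,-0.57,0,0,0,0.75,1,-0.42,-0.57,0,0,0,0.75,1,-0.42,-0.57,0,0,0,0.75,1,-0.42,-0.57,0,0,0,0.75,1,-0.42,-0.57,0,0,0,0.75,1,-0.42,-0.57,0,0,0,0.75,1,-0.42,-0.57,0,0,0,0.75,1,-0.42,-0.57,0,0,0,0.75,1]}}

```text
t: 20.85
eef_pos: [0.4905, -0.2737, 0.0876]
tool_rot: [-0.0, 0.775, 0.632, 0.0]
contact_force: [-0.0, 0.5, -0.5]
gripper_width: 1.002
grasp_force: 0.0
```

```bash
python3 plan.py .4898 -.273 0 -11.5 8 f;python3 - <<'E'
from station import *;from h import *
c=read_camera('top');measure(c,'orange',.022)
E
```

```text
t 20.85 pos [ 0.4905 -0.2737  0.0876] yaw -11.6 grip 1.002 gf 0.0 q7 0.49 tilt [-1.e-04 -0.e+00  1.e+00]
row shift [ 0.004 -0.005  0.547] rz -0.003 total turn 0.1
orange px 276.1 209.1 xy [0.6442 0.0033] ang 151.7 LW [82. 27.] rect [28. 81.] 61.5
orange px 208.0 214.2 xy [0.6314 0.2069] ang 19.7 LW [40. 26.] rect [41. 26.] 18.9
orange px 277.1 265.4 xy [0.4762 0.0022] ang 116.2 LW [29. 28.] rect [29. 32.] 89.3
orange px 330.8 265.8 xy [ 0.4732 -0.155 ] ang 133.2 LW [30. 29.] rect [29. 32.] 88.4
```

The long insert is within 3 mm of its nest centre at 151.7°. I'll go down on the medium one.

Call:
{"method": "jog_arm", "body": {"moves": [0,0,0.4,0,0,0,1,0,0,0.6,0,0,0,1,0,0,0.7,0,0,0,1,0,0,0.8,0,0,0,1,0,0,0.7,0,0,0,1,0,0,0.6,0,0,0,1,0,0,0.4,0,0,0,1,0,0,0.2,0,0,0,1]}}

```text
t: 21.57
eef_pos: [0.4913, -0.2722, -0.0022]
tool_rot: [-0.001, 0.773, 0.635, -0.0]
contact_force: [0.3, 0.4, 0.1]
gripper_width: 1.0
grasp_force: 0.0
```

Call:
{"method": "jog_arm", "body": {"moves": [0,0,0,0,0,0,0.6,0,0,0,0,0,0,0.5,0,0,0,0,0,0,0.4,0,0,0,0,0,0,0.3,0,0,0,0,0,0,0.3,0,0,0,0,0,0,0.3,0,0,0,0,0,0,0.25,0,0,0,0,0,0,0.25], "grip_force": 40}}

```text
t: 22.23
eef_pos: [0.4924, -0.2734, 0.0004]
tool_rot: [0.001, 0.773, 0.634, 0.0]
contact_force: [-0.2, 0.2, 5.9]
gripper_width: 0.335
grasp_force: 40.7
```

Call:
{"method": "jog_arm", "body": {"moves": [0,0,0,0,0,0,0,0,0,0,0,0,0,0,0,0,-0.3,0,0,0,0,0,0,-0.6,0,0,0,0,0,0,-0.8,0,0,0,0,0,0,-0.8,0,0,0,0,0,0,-0.7,0,0,0,0,0,0,-0.3,0,0,0,0], "grip_force": 70}}

```text
t: 22.9
eef_pos: [0.4926, -0.2737, 0.0721]
tool_rot: [0.001, 0.773, 0.634, 0.001]
contact_force: [0.2, -1.0, -0.1]
gripper_width: 0.328
grasp_force: 69.2
```

```bash
python3 plan.py .6555 -.2065 .068 -84.5 24 f
```

```text
t 22.9 pos [ 0.4926 -0.2737  0.0721] yaw -11.31 grip 0.328 gf 69.23827171325684 q7 0.51 tilt [ 4.0e-04 -2.9e-03  1.0e+00]
row shift [0.367 0.142 0.009] rz 0.762 total turn -73.2
```

Call:
{"method": "jog_arm", "body": {"moves": [0.37,0.14,0,0,0,0.76,0,0.37,0.14,0,0,0,0.76,0,0.37,0.14,0,0,0,0.76,0,0.37,0.14,0,0,0,0.76,0,0.37,0.14,0,0,0,0.76,0,0.37,0.14,0,0,0,0.76,0,0.37,0.14,0,0,0,0.76,0,0.37,0.14,0,0,0,0.76,0]}}

```text
t: 23.57
eef_pos: [0.5343, -0.2263, 0.0697]
tool_rot: [-0.0, 0.89, 0.456, -0.0]
contact_force: [0.7, -0.3, -0.6]
gripper_width: 0.325
grasp_force: 69.2
```

Call:
{"method": "jog_arm", "body": {"moves": [0.37,0.14,0,0,0,0.76,0,0.37,0.14,0,0,0,0.76,0,0.37,0.14,0,0,0,0.76,0,0.37,0.14,0,0,0,0.76,0,0.37,0.14,0,0,0,0.76,0,0.37,0.14,0,0,0,0.76,0,0.37,0.14,0,0,0,0.76,0,0.37,0.14,0,0,0,0.76,0]}}

```text
t: 24.23
eef_pos: [0.5923, -0.2017, 0.0696]
tool_rot: [-0.0, 0.966, 0.258, -0.0]
contact_force: [-0.2, 0.0, -0.6]
gripper_width: 0.329
grasp_force: 69.2
```

```bash
python3 plan.py .6555 -.2065 .068 -84.5 8 f
```

```text
t 24.23 pos [ 0.5923 -0.2017  0.0696] yaw -60.07 grip 0.329 gf 69.23242449760437 q7 -0.35 tilt [2.e-04 6.e-04 1.e+00]
row shift [0.366 0.159 0.01 ] rz 0.764 total turn -24.4
```

Call:
{"method": "jog_arm", "body": {"moves": [0.37,0.16,0,0,0,0.76,0,0.37,0.16,0,0,0,0.76,0,0.37,0.16,0,0,0,0.76,0,0.37,0.16,0,0,0,0.76,0,0.37,0.16,0,0,0,0.76,0,0.37,0.16,0,0,0,0.76,0,0.37,0.16,0,0,0,0.76,0,0.37,0.16,0,0,0,0.76,0]}}

```text
t: 24.9
eef_pos: [0.6562, -0.2062, 0.0695]
tool_rot: [-0.0, 0.999, 0.049, -0.0]
contact_force: [0.4, -0.2, -0.2]
gripper_width: 0.332
grasp_force: 69.2
```

```bash
python3 plan.py .6555 -.2065 .008 -84.5 8 f; python3 - <<'E'
from station import *;from h import *
c=read_camera('side');cv2.imwrite('pics/s10.png',cv2.resize(c['color'][100:220,220:380],None,fx=5,fy=5,interpolation=cv2.INTER_CUBIC))
E
```

```text
t 24.9 pos [ 0.6562 -0.2062  0.0695] yaw -84.37 grip 0.332 gf 69.23431634902954 q7 -0.74 tilt [5.e-04 6.e-04 1.e+00]
row shift [-0.004  0.002  0.385] rz 0.004 total turn -0.1
```

View pics/s10.png

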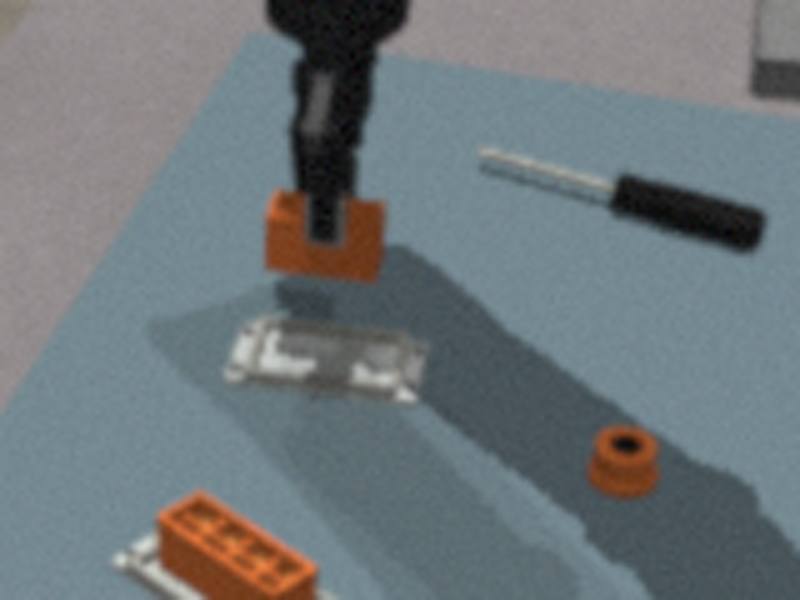

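The medium insert is level above its nest (crop pixel 325,238 over 325,358), and the long one is seated below. I'll lower and release it.

Call:
{"method": "jog_arm", "body": {"moves": [0,0,0.5,0,0,0,0,0,0,0.6,0,0,0,0,0,0,0.6,0,0,0,0,0,0,0.5,0,0,0,0,0,0,0.3,0,0,0,0,0,0,0.2,0,0,0,0,0,0,0.2,0,0,0,0,0,0,0.1,0,0,0,0]}}

```text
t: 25.62
eef_pos: [0.6559, -0.2068, 0.0092]
tool_rot: [0.0, 0.999, 0.05, -0.0]
contact_force: [-0.5, -0.1, -0.4]
gripper_width: 0.329
grasp_force: 69.2
```

Call:
{"method": "jog_arm", "body": {"moves": [0,0,0.05,0,0,0,0,0,0,0.05,0,0,0,0,0,0,0.03,0,0,0,0,0,0,0,0,0,0,0.36,0,0,0,0,0,0,0.42,0,0,0,0,0,0,0.5,0,0,0,0,0,0,0.6,0,0,0,0,0,0,0.6]}}

```text
t: 26.28
eef_pos: [0.6561, -0.2068, 0.0071]
tool_rot: [0.0, 0.999, 0.05, 0.0]
contact_force: [0.6, -0.2, 0.6]
gripper_width: 0.599
grasp_force: 0.0
```

Call:
{"method": "jog_arm", "body": {"moves": [0,0,-0.2,0,0,0,0.6,0,0,-0.4,0,0,0,0.6,0,0,-0.6,0,0,0,0.6,0,0,-0.6,0,0,0,0.8,0,0,-0.8,0,0,0,1,0,0,-0.8,0,0,0,1,0,0,-0.6,0,0,0,1,0,0,-0.4,0,0,0,1]}}

```text
t: 26.95
eef_pos: [0.6569, -0.2073, 0.0978]
tool_rot: [0.0, 0.999, 0.05, 0.001]
contact_force: [-0.3, 0.0, 0.9]
gripper_width: 0.999
grasp_force: 0.0
```

Call:
{"method": "jog_arm", "body": {"moves": [0,0,-1,0,0,0,1,0,0,-1,0,0,0,1,0,0,-1,0,0,0,1,0,0,-1,0,0,0,1,0,0,-0.5,0,0,0,1,0,0,0,0,0,0,1,0,0,0,0,0,0,1,0,0,0,0,0,0,1]}}

```text
t: 27.62
eef_pos: [0.6553, -0.2061, 0.1836]
tool_rot: [-0.0, 0.999, 0.05, -0.001]
contact_force: [-0.3, -0.1, 1.1]
gripper_width: 1.003
grasp_force: 0.0
```

```bash
python3 - <<'E'
from station import *;from h import *
c=read_camera('side');measure(c,'orange',.022);measure(read_camera('top'),'orange',.022)
cv2.imwrite('pics/s11.png',cv2.resize(c['color'][120:420,150:430],None,fx=2,fy=2,interpolation=cv2.INTER_CUBIC))
E
```

```text
orange px 284.1 165.5 xy [ 0.6583 -0.2097] ang 114.6 LW [72. 60.] rect [62. 74.] 12.8
orange px 344.5 192.1 xy [ 0.471  -0.1399] ang 95.6 LW [53. 30.] rect [32. 54.] 10.1
orange px 266.9 212.7 xy [0.6428 0.0037] ang 142.0 LW [99. 48.] rect [ 52. 106.] 62.1
orange px 331.6 229.5 xy [0.4737 0.0165] ang 97.9 LW [48. 30.] rect [32. 52.] 11.1
orange px 244.8 270.8 xy [0.6293 0.2079] ang 114.0 LW [57. 38.] rect [38. 57.] 20.2
orange px 276.1 209.2 xy [0.6442 0.0033] ang 151.6 LW [81. 28.] rect [28. 82.] 60.7
orange px 208.1 214.2 xy [0.6314 0.2066] ang 22.0 LW [40. 26.] rect [40. 26.] 22.2
orange px 330.8 265.7 xy [ 0.4734 -0.1549] ang 137.6 LW [30. 29.] rect [31. 33.] 43.8
```

View pics/s11.png

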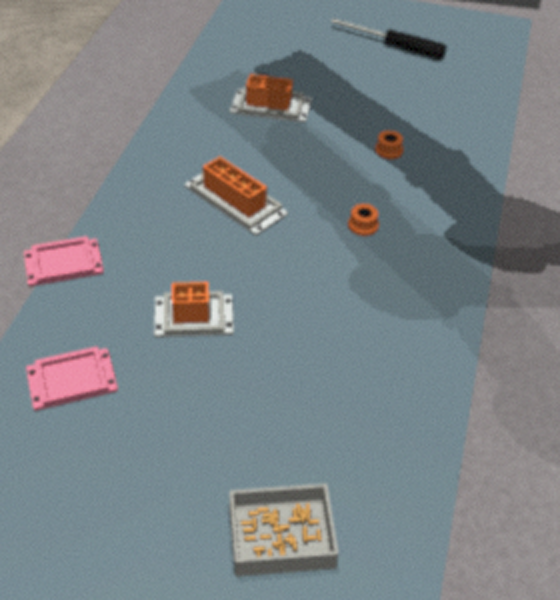

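All three inserts stand upright in their nests (crop pixels 190,302; 235,187; 269,93), each within about 4 mm of its nest centre. The caps, dish and driver look unmoved.

```bash
python3 -c "
from station import *
print(hand_in())"
```

```text
the job is handed in; nothing more can be done
None
```

I handed the job in at about 28 s of the 74 s. The last pictures show all three inserts upright in their matching nests, about 4 mm or less off centre, and the caps, screwdriver and dish look unmoved. My first grip on the short insert missed and pushed it about 12 mm, so I re-measured it and gripped again; `hand_in()` gave no verdict.

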